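# Drive a stuck plug out of a sprung spindle sleeve

## Task

A copper plug is stuck in the bore of the brass sleeve on the grey stand. Take the steel drift out of its wooden block, feel for the bore with its tip, push the plug down through the sleeve until it drops into the blue pan below, then pull the drift out and put it upright back in its block, collar down on the wood. The sleeve is sprung: press with less than about 20 N, so that it is never pushed down to its stop, and do not disturb the thread spool, the wax tin or the shoe heel.

Things in the scene. Friction and masses are not known exactly. Their poses are not given: they have to be found in the camera images.
- stand: Fixed grey steel stand, base 120 x 144 x 8 mm; origin at the centre of the base's underside, z up. Two rails run along its y axis, 75 to 85 mm up, on pillars at its y ends. A plate clamped on the rails carries the upright brass sleeve (70 mm long from rim to lower end). A blue pan is under the rails.
- stand_mark (a point): Point on the stand's centre line, 130 mm above its origin: the height of the sleeve's flat rim at rest (oval brass flange 44 mm in x, 74 mm in y, 14 mm bore in its middle, no other hole). The sleeve was clamped by eye: its bore lies at x = 0 of this frame (axes as the stand), but anywhere from -12 to +12 mm along this frame's y. That offset is NOT reported: see it or feel for it.
- stand_low (a point): Point on the stand's centre line, 60 mm above its origin: height of the sleeve's lower end (its bore is offset along y as at the rim). The copper plug (12.4 mm diameter, 22 mm long) starts with its top 18 to 34 mm below the rim. Two springy rubber strips at the bore's x sides, 18 to 62 mm below the rim, grip it with about 6 to 14 N of drag and leave 11 to 12 mm between them.
- cup (a joint): How far the sleeve is pushed down on its spring, m: 0 at rest, stop at 0.007. It starts to give at about 2 N, each mm takes 4 N more; never pass 0.006 (about 25 N).
- pan (a joint): How far the blue catch pan (96 x 96 x 22 mm, inner floor 17 mm above the stand's origin) has sunk on its weak spring, m: 0 when empty, about 0.003 to 0.005 once the 30 g plug lies in it.
- drift_grip (a point): Grip point of the drift, the centre of its black square handle (20 x 20 mm, 58 mm tall), 121 mm above the tip; drift's z axis points up along it, x and y are square to the handle's flats.
- drift_tip (a point): Tip of the drift, a steel rod 10 mm in diameter with a 1 mm chamfer, 86 mm long below a collar 26 mm in diameter and 6 mm thick. The drift weighs 0.13 to 0.21 kg.
- block_mouth (a point): Centre of the hole's mouth in the top of the fixed wooden block (70 x 70 x 90 mm, hole 15 mm in diameter, right through). The drift stands in it with its collar on the block's top: the tip then lies 86 mm below this point.
- spool: Loose bystander: thread spool with dark thread, 44 mm in diameter, 60 mm tall, standing; origin under its centre.
- wax: Loose bystander: round wax tin, 76 mm in diameter, 52 mm tall; origin under its centre.
- heel: Loose bystander: shoe heel block, 62 x 66 x 24 mm; origin under its centre.

How it is judged (in metres and radians):
On the way, in this order (a step that is already met when the one before it is completed fails the run):
1. the drift's tip is in the sleeve's bore, at least 12 mm below the rim (z of drift_tip in the frame of stand below 0.118 m and horizontal distance between drift_tip and stand below 0.02 m), for 0.1 s.
2. the plug has dropped into the pan while the drift's tip is still down in the sleeve, at least 50 mm below the rim (value of joint pan above 0.002 m and z of drift_tip in the frame of stand below 0.08 m and horizontal distance between drift_tip and stand below 0.02 m), for 0.1 s.
At the end, for the whole second after the job is handed in: the plug lies in the blue pan (sunk more than 2 mm by its weight); the drift stands upright in the block's hole (within 0.08 rad), its collar down on the wood (tip 82 to 89 mm from the hole's mouth), released and at rest; the sleeve is back up (within 2 mm of rest) (value of joint pan above 0.002 m and distance between drift_tip and block_mouth between 0.082 and 0.089 m and horizontal distance between drift_tip and block_mouth below 0.009 m and angle between drift_grip's own z axis and vertical below 0.08 rad and linear speed of drift below 0.02 m/s and value of joint cup below 0.002 m); the robot touches nothing.
It fails at once if the sleeve is pushed down to its stop (more than 6 mm, about 25 N) (value of joint cup above 0.006 m).
It fails at once if a bystander (spool, wax tin, heel) is moved more than 30 mm or the spool tipped (distance of any of spool, wax, heel from where it was at the start of the episode above 0.03 m or angle between spool's own z axis and vertical above 0.5 rad).
It also fails if it takes over 72 s, if anything falls off the work surface, if the arm or the gripper's body presses on something with over 40 N, if the wrist force passes 120 N, or if a joint passes its speed limit or range.

## Robot

A 6-joint arm with a two-finger parallel gripper is mounted at the origin on a cart in front of the work surface, level with it; the furniture and walls round the work are solid. World frame = base frame: x ahead of the robot, y to its left, z up, the work surface at z = 0. Lengths are in m, angles in degrees, forces in N, time in s.
With the tool pointing down it reaches from about 0.4 to 0.825 m from the base axis. Payload 7 kg.
Tool frame: the origin (TCP) lies at the centre of the arm's flange, where the gripper is bolted on; the fingertips stand 178 mm ahead of it and the grasp point (between the pads) lies 159 mm ahead of it (r.tips_ahead is the z of the fingertips in the tool frame, in m); z points along the fingers, y is the line along which they close (so a half turn about z gives the same grasp; the last joint's range is limited). The gripper opens to 88 mm and grips with 3 to 60 N. Pads are 19 mm wide; open, the fingers measure 130 mm over their backs; the gripper's body (78 mm by 193 mm) begins 47 mm behind the grasp point.
Start: joints at [90.304, 20.546, 0.682, 0, -70.136, -16.507], TCP at [0.188, 0.648, 0.405] pointing down, gripper open.
Joint ranges: [-176.03, 176.03], [-82.01, 121.73], [-58.28, 71.71], [-173.87, 95.51], [-174.79, -0.11], [-173.66, 173.66]. Speed limits (degrees/s): [136.94, 136.94, 172.46, 180, 180, 180].

## Interface

Orientations are given as [roll, pitch, yaw] about the fixed x, y, z axes, in that order (R = Rz(yaw) Ry(pitch) Rx(roll)).
In Python, from plant import r gives the robot as it stands. The module is installed in compiled form; this text tells all that it offers.
- The arm moves only by the shell command python3 -m pendant 'ROWS' [FORCE]. ROWS is JSON, a list that holds one entry, the list of rows, each a list of 7 numbers: the shift along the tool's x, y, z in m, then the turn, a rotation vector about the tool's x, y, z in degrees, then the gripper command: -1 is shut, 1 is fully open, values between are in proportion. A call has 1 to 5 rows; each row is the pose to reach, as a shift and turn from the pose commanded when the call began, along the tool's axes at that moment; what a row does not reach only later rows make up. A row lasts 1/10 s, in which the tool goes at most 50 mm and 8.59 degrees, less where a joint would pass 70% of its speed; a pose out of reach is approached as far as the arm can. A call with a gripper value outside its range is refused whole. The fingers move at their own pace and stop on an object; FORCE is the grip in N (left out, the last holds). Time passes only in rows, so rows that repeat a pose let the fingers close. It gives the time, the measured TCP pose, the force, the opening and the grip force at its end, in the units of the state.
- r.get_state(): the state, without advancing time (a new reading comes with each control period).
- r.capture(name): name is "scene" or "top" or "wrist"; returns the picture (420x560x3 uint8, red, green, blue); there is no depth.
- r.camera_params(name): a dict with "fx", "fy", "cx", "cy" (pixels), "R" (3x3) and "t" (3): a world point X has camera coordinates R X + t. Camera axes: x right, y down, z forward; pixel columns grow to the right and rows downward; lengths in m; the calibration is good to about 2 mm. The wrist camera is an equidistant fisheye: a pixel r from the principal point sees the ray r / f radians off the axis. A picture is of the moment at which its call begins: read the wrist's pose just before it. camera_params takes no time and is no camera call; for the wrist camera it gives the pose at the moment of the call.
- r.close_job(): hands the job in; it is judged then, once.
The state is a dict: "time_s": time; "joints": joint angles; "qd": joint speeds; "joint_torque": joint torques, N m; "tcp_pos": TCP position; "eef_rot": TCP orientation; "contact_force": force on the tool from outside, world axes, zero at the start; "moment": the same for the moment, N m; "gripper_width": finger opening in m; "gripper_force": force on a finger pad.
Only numpy, scipy, OpenCV 4.12 (cv2) and the standard library are available. Lean on these libraries where they do the work, as an engineer would, in place of code of your own. Each camera call takes 0.05 s, during which the arm holds its last target. There are 200 camera calls.

## Working session

There is one attempt and no reset: what is moved stays moved. The work goes in short steps, Python scripts to look and compute and a shell command to move; the robot and the scene stay as the last step left them, time stands still between calls to the robot, and variables do not carry over. Pictures are saved under pics/ and viewed, at most 13 in all, crops included, and the job is handed in when it is done.

```bash
mkdir -p pics
python3 - <<'E'
from plant import r
import cv2, json
for n in ["scene","top","wrist"]:
    p=r.camera_params(n); im=r.capture(n)
    cv2.imwrite(f"pics/{n}0.png",im[:,:,::-1]); print(n,{k:(v.round(4).tolist() if hasattr(v,'round') and hasattr(v,'tolist') else v) for k,v in p.items()})
a=cv2.imread("pics/scene0.png");b=cv2.imread("pics/top0.png")
print(r.get_state(), r.tips_ahead)
E
```

```text
scene {'fx': 414.8937709141066, 'fy': 414.8937709141066, 'cx': 277.1622095134205, 'cy': 212.8907835795159, 'R': [[0.6912, -0.7226, -0.0096], [-0.426, -0.3966, -0.8132], [0.5838, 0.5661, -0.582]], 't': [-0.4351, 0.274, 0.7154]}
top {'fx': 452.15045553791373, 'fy': 452.15045553791373, 'cx': 285.87797498151383, 'cy': 213.83905183866537, 'R': [[0.0053, -1.0, -0.005], [-0.9787, -0.0042, -0.2051], [0.2051, 0.006, -0.9787]], 't': [-0.0865, 0.5382, 1.0496]}
wrist {'fx': 325.19226210127806, 'fy': 325.19226210127806, 'cx': 272.81169996553757, 'cy': 210.8694311531199, 'R': [[-0.2796, -0.9601, 0.0015], [-0.9264, 0.2701, 0.2623], [-0.2522, 0.072, -0.965]], 't': [0.6742, -0.034, 0.3912]}
{'time_s': 0.15, 'joints': array([ 9.03040891e+01,  2.05842379e+01,  6.46722268e-01, -1.31146514e-02,
       -7.01367220e+01, -1.65060236e+01]), 'qd': array([ 0.04677676, -0.20725176,  0.1197614 ,  0.0172514 ,  0.06915099,
        0.07038916]), 'joint_torque': array([-9.02543252e-04, -5.83269954e+01,  2.93287861e+01,  7.00122043e+00,
        8.67521827e-03, -1.10925273e-04]), 'tcp_pos': array([0.18832013, 0.64806174, 0.40392418]), 'eef_rot': array([ 1.79925318e+02, -9.27168750e-03, -1.62063925e+01]), 'contact_force': array([0.4461225 , 0.19551577, 0.69340662]), 'moment': array([ 0.02544008, -0.02080536, -0.04445662]), 'gripper_force': 0.0, 'gripper_width': 0.08755160350731296} 0.1781
```

View pics/top0.png

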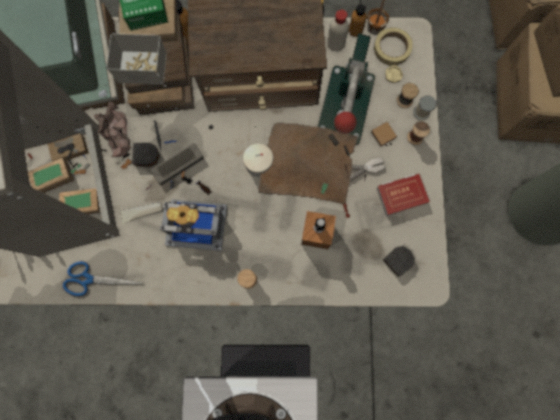

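View pics/scene0.png

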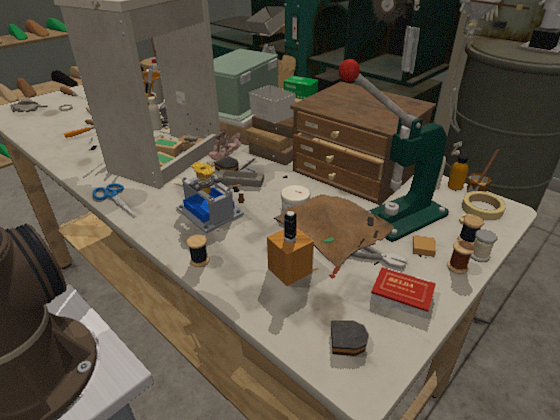

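The top view shows the blue pan and stand at about (193,222) and the block and handle at (319,230). The spool is at (247,279), the wax tin at (258,158) and the heel at (400,261). The scene view agrees: stand (210,200), handle (290,225), spool (198,250). Next I'll enlarge the stand and block.

Run:
```python
import cv2, numpy as np
b=cv2.imread("pics/top0.png");a=cv2.imread("pics/scene0.png")
z=lambda i,x,y,w,h,s:cv2.resize(i[y:y+h,x:x+w],(w*s,h*s),interpolation=cv2.INTER_CUBIC)
A=z(b,155,190,80,60,5);B=z(b,290,200,80,60,5)
C=z(a,170,155,80,75,5)[:300*1+75];C=cv2.resize(z(a,170,155,80,60,5),(400,300));D=z(a,255,205,80,60,5)
cv2.imwrite("pics/z1.png",np.vstack([np.hstack([A,B]),np.hstack([C,D])]))
```

```text
(no output)
```

View pics/z1.png

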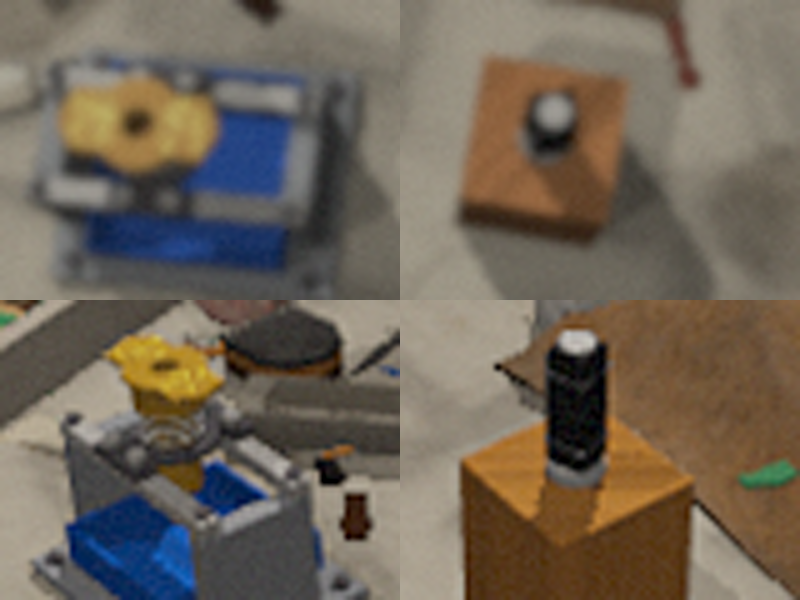

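The crops show the bore as a dark hole at top pixel (182,214) and scene pixel (203,168). The block's top corners and handle are clear. Its edges run about 8° off the image axes. I'll work out world points next.

```bash
cat > h.py <<'E'
import numpy as np, cv2
from plant import r
def ray(n,u,v,p=None):
    p=p or r.camera_params(n); R=np.array(p['R']);t=np.array(p['t'])
    x=(u-p['cx'])/p['fx'];y=(v-p['cy'])/p['fy']
    if n=='wrist':
        a=np.hypot(x,y);d=np.array([np.sin(a)*x/a,np.sin(a)*y/a,np.cos(a)]) if a>1e-9 else np.array([0,0,1.])
    else: d=np.array([x,y,1])
    d=R.T@d;return -R.T@t,d/np.linalg.norm(d)
def onz(n,u,v,z,p=None):
    c,d=ray(n,u,v,p);return c+d*(z-c[2])/d[2]
def tri(*rs):
    A=sum(np.eye(3)-np.outer(d,d) for c,d in rs);b=sum((np.eye(3)-np.outer(d,d))@c for c,d in rs);return np.linalg.solve(A,b)
E
python3 - <<'E'
from h import *
np.set_printoptions(precision=4,suppress=True)
T=lambda x,y,ox,oy:((x+.5)/5-.5+ox,(y+.5)/5-.5+oy)
b=[T(*q,290,200) for q in [(88,57),(228,78),(202,222),(62,207)]]
P=[onz('top',*q,.09) for q in b]; print(np.array(P)); print('blk',np.mean(P,0),[np.linalg.norm(P[i]-P[i-1]) for i in range(4)])
b=[T(*q,255,205) for q in [(62,163),(160,115),(294,185),(160,247)]]
P=[onz('scene',*q,.09) for q in b]; print('blk scene',np.array(P),np.mean(P,0))
ht=T(154,108,290,200);hs=T(180,45,255,205)
print('handle top',tri(ray('top',*ht),ray('scene',*hs)),onz('top',*ht,.09+.064),onz('scene',*hs,.154))
bt=T(137,121,155,190);bs=T(167,66,170,155)
print('bore',tri(ray('top',*bt),ray('scene',*bs)),onz('top',*bt,.13),onz('scene',*bs,.13))
# stand base corners, top view of base top z=.008
for q in [(57,285),(330,290),(357,75),(100,55)]: print(onz('top',*T(*q,155,190),.008))
for n,u,v,z in [('top',247,279,.06),('top',258,157,.052),('top',400,261,.024)]: print(onz(n,u,v,z))
E
```

```text
[[ 0.5385 -0.1346  0.09  ]
 [ 0.5286 -0.2007  0.09  ]
 [ 0.4599 -0.1874  0.09  ]
 [ 0.4667 -0.1221  0.09  ]]
blk [ 0.4984 -0.1612  0.09  ] [np.float64(0.07284213206090923), np.float64(0.06685561062862037), np.float64(0.06992943516855796), np.float64(0.06563872062754984)]
blk scene [[ 0.4691 -0.1254  0.09  ]
 [ 0.5211 -0.133   0.09  ]
 [ 0.524  -0.2052  0.09  ]
 [ 0.4581 -0.1911  0.09  ]] [ 0.4931 -0.1637  0.09  ]
handle top [ 0.5022 -0.1612  0.1508] [ 0.5017 -0.161   0.154 ] [ 0.4988 -0.1641  0.154 ]
bore [0.5233 0.153  0.1263] [0.5221 0.1524 0.13  ] [0.5199 0.1473 0.13  ]
[0.463  0.2177 0.008 ]
[0.4611 0.0801 0.008 ]
[0.5721 0.0701 0.008 ]
[0.5821 0.2027 0.008 ]
[0.3799 0.0072 0.06  ]
[ 0.6854 -0.0128  0.052 ]
[ 0.4279 -0.3649  0.024 ]
```

Run:
```python
from h import *
np.set_printoptions(precision=3,suppress=True)
for q in [(100,152),(152,182),(220,138),(205,118)]: print(q,onz('scene',*q,0))
for q in [(118,235),(0,254),(0,40),(105,135)]: print(q,[onz('top',*q,z)[:2] for z in (0,.3)])
```

```text
(100, 152) [0.486 0.681 0.   ]
(152, 182) [0.498 0.386 0.   ]
(220, 138) [ 0.827  0.468 -0.   ]
(205, 118) [0.903 0.649 0.   ]
(118, 235) [array([0.493, 0.344]), array([0.445, 0.23 ])]
(0, 254) [array([0.443, 0.639]), array([0.409, 0.447])]
(0, 40) [array([1.045, 0.721]), array([0.852, 0.507])]
(105, 135) [array([0.764, 0.401]), array([0.644, 0.271])]
```

View pics/wrist0.png

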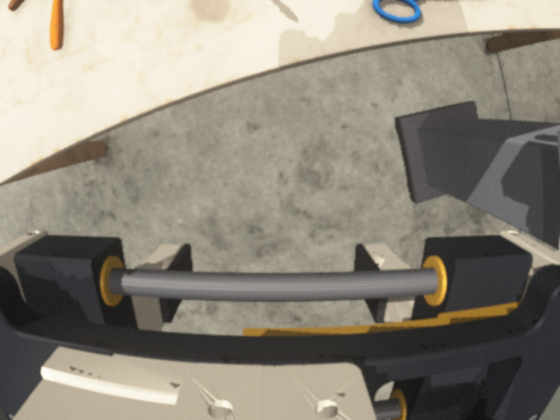

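```bash
cat >> h.py <<'E'
from scipy.spatial.transform import Rotation as Ro
def to(pos,yaw=None,roll=180,pitch=0):
    s=r.get_state();R=Ro.from_euler('xyz',s['eef_rot'],degrees=True)
    d=R.inv().apply(np.array(pos)-s['tcp_pos'])
    w=(R.inv()*Ro.from_euler('xyz',[roll,pitch,s['eef_rot'][2] if yaw is None else yaw],degrees=True)).as_rotvec(degrees=True)
    print('t',round(s['time_s'],2),'pos',s['tcp_pos'].round(4),'rot',s['eef_rot'].round(2),'F',s['contact_force'].round(2),'M',s['moment'].round(2),'w',round(s['gripper_width'],4),'move',d.round(4),w.round(2))
E
python3 -m pendant '[[[0.07,0.24,0,0,0,0,1],[0.07,0.24,0,0,0,0,1],[0.07,0.24,0,0,0,0,1],[0.07,0.24,0,0,0,0,1],[0.07,0.24,0,0,0,0,1]]]'
python3 -c "
from h import *
to([.36,.25,.42],-8)"
```

```text
time_s: 0.65
tcp_pos: [0.1886, 0.3961, 0.4042]
eef_rot: [180.0, -0.0, -16.2]
contact_force: [-0.7, 0.8, 1.5]
gripper_width: 0.0874
gripper_force: 0.0
t 0.65 pos [0.1886 0.3961 0.4042] rot [ 1.7997e+02 -1.0000e-02 -1.6200e+01] F [-0.74  0.84  1.5 ] M [-0.01  0.   -0.01] w 0.0874 move [ 0.2053  0.0924 -0.0157] [ 0.03 -0.01 -8.2 ]
```

```bash
python3 -m pendant '[[[0.205,0.092,-0.016,0,0,-8,1],[0.205,0.092,-0.016,0,0,-8,1],[0.205,0.092,-0.016,0,0,-8,1],[0.205,0.092,-0.016,0,0,-8,1],[0.205,0.092,-0.016,0,0,-8,1]]]'
python3 -c "
from h import *
to([.43,.12,.42],-8)"
```

```text
time_s: 1.15
tcp_pos: [0.3612, 0.2503, 0.4211]
eef_rot: [-180.0, -0.0, -8.3]
contact_force: [0.3, 2.0, 0.1]
gripper_width: 0.0877
gripper_force: 0.0
t 1.15 pos [0.3612 0.2503 0.4211] rot [-1.7997e+02 -2.0000e-02 -8.2700e+00] F [0.29 2.02 0.08] M [ 0.09 -0.02  0.01] w 0.0877 move [0.0868 0.1191 0.0011] [-0.03 -0.02 -0.27]
```

```bash
python3 -m pendant '[[[0.087,0.119,0,0,0,0,1],[0.087,0.119,0,0,0,0,1],[0.087,0.119,0,0,0,0,1],[0.087,0.119,0,0,0,0,1],[0.087,0.119,0,0,0,0,1]]]'
python3 - <<'E'
from h import *
import pickle
p=r.camera_params('wrist');im=r.capture('wrist')[:,:,::-1];cv2.imwrite('pics/w1.png',im);pickle.dump(p,open('w1.pkl','wb'))
to([.44,-.16,.42],-8)
E
```

```text
time_s: 1.65
tcp_pos: [0.4292, 0.1211, 0.4205]
eef_rot: [180.0, 0.0, -8.4]
contact_force: [0.0, -0.4, -0.1]
gripper_width: 0.0877
gripper_force: 0.0
t 1.7 pos [0.4289 0.1221 0.4205] rot [ 1.80e+02  2.00e-02 -8.29e+00] F [ 0.39  0.74 -0.29] M [ 0.04  0.01 -0.05] w 0.0875 move [0.0517 0.2775 0.0005] [ 0.    0.02 -0.29]
```

View pics/w1.png

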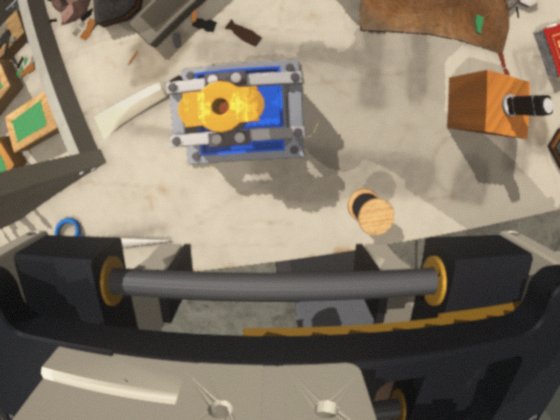

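The wrist view shows the bore at about (221,105) in the yellow flange. The pillar corner bolts are at (295,72), (295,142), (172,90) and (177,141), and the drift handle is at (530,103).

Run:
```python
from h import *
import pickle
np.set_printoptions(precision=4,suppress=True)
p=pickle.load(open('w1.pkl','rb'));im=cv2.imread('pics/w1.png')
h=cv2.cvtColor(im,cv2.COLOR_BGR2HSV)
m=cv2.inRange(h,(18,140,90),(35,255,255));m[:, :150]=0;m[150:]=0;m[:,300:]=0
cs,_=cv2.findContours(m,cv2.RETR_CCOMP,cv2.CHAIN_APPROX_NONE);c=max(cs,key=cv2.contourArea)
pts=np.array([onz('wrist',*q,.13,p)[:2] for q in c[:,0]],np.float32)
print('flange rect',cv2.minAreaRect(pts))
M=cv2.moments(pts[:,None]*1000);print('centroid',M['m10']/M['m00'],M['m01']/M['m00'])
f=np.zeros_like(m);cv2.drawContours(f,[c],-1,255,-1)
f=cv2.erode(f,np.ones((5,5)));hole=f&cv2.bitwise_not(m)
n,l,s,cc=cv2.connectedComponentsWithStats(hole);i=1+np.argmax(s[1:,4]);print('hole',cc[i],s[i],onz('wrist',*cc[i],.13,p))
g=np.where((f>0)&(h[...,2]<110));print('dark',np.mean(g[1]),np.mean(g[0]),len(g[0]))
# blue pan
mb=cv2.inRange(h,(105,120,40),(130,255,255));mb[:, :150]=0;mb[170:]=0;mb[:,310:]=0
ys,xs=np.where(mb>0);P=np.array([onz('wrist',x,y,.035,p)[:2] for x,y in zip(xs,ys)],np.float32);print('pan',cv2.minAreaRect(P))
cv2.imwrite('pics/w1z.png',cv2.resize(im[50:180,155:320],None,fx=4.5,fy=4.5,interpolation=cv2.INTER_CUBIC))
```

```text
flange rect ((0.5209938287734985, 0.15219391882419586), (0.0700683519244194, 0.0424184612929821), 71.41419219970703)
centroid 521.1274576595329 152.32912991129024
hole [220.5365 106.0625] [212  98  17  16 192] [0.5209 0.1514 0.13  ]
dark 217.19101123595505 104.66292134831461 89
pan ((0.5203120112419128, 0.14513041079044342), (0.09622099995613098, 0.09632089734077454), 85.14358520507812)
```

View pics/w1z.png

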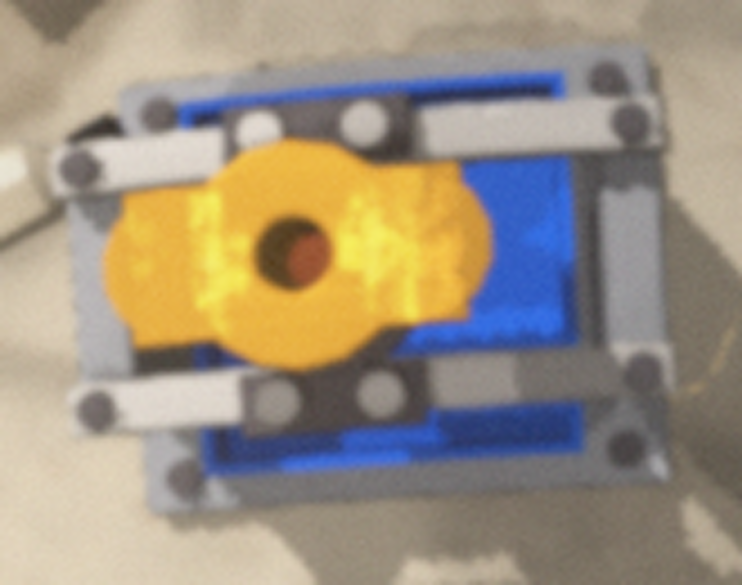

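```bash
python3 -m pendant '[[[0.05,0.28,0,0,0,0,1],[0.05,0.28,0,0,0,0,1],[0.05,0.28,0,0,0,0,1],[0.05,0.28,0,0,0,0,1],[0.05,0.28,0,0,0,0,1]]]'; python3 -m pendant '[[[0,0.03,0,0,0,0,1],[0,0.03,0,0,0,0,1],[0,0.03,0,0,0,0,1]]]'
python3 - <<'E'
from h import *
import pickle
p=r.camera_params('wrist');im=r.capture('wrist')[:,:,::-1];cv2.imwrite('pics/w2.png',im);pickle.dump(p,open('w2.pkl','wb'))
to([.44,-.16,.42],-8)
E
```

```text
time_s: 2.2
tcp_pos: [0.4372, -0.1276, 0.4211]
eef_rot: [-180.0, -0.1, -8.0]
contact_force: [1.0, 0.9, -0.1]
gripper_width: 0.0874
gripper_force: 0.0
time_s: 2.5
tcp_pos: [0.4332, -0.1565, 0.4205]
eef_rot: [-180.0, 0.0, -8.2]
contact_force: [0.5, -0.0, -0.4]
gripper_width: 0.0876
gripper_force: 0.0
t 2.55 pos [ 0.4333 -0.156   0.4206] rot [-179.99   -0.     -8.13] F [0.96 0.89 0.24] M [0.04 0.03 0.02] w 0.0878 move [0.0072 0.003  0.0006] [-0.01 -0.   -0.13]
```

View pics/w2.png

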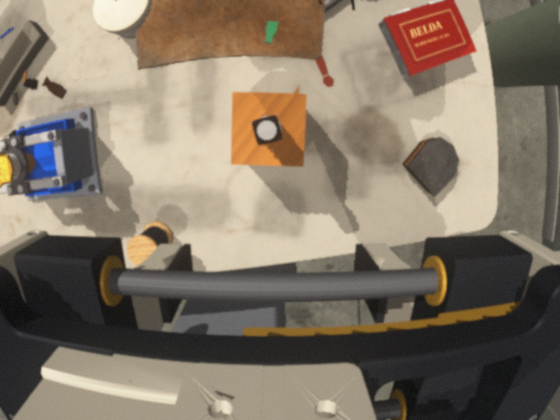

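The wrist view shows the block at (232..305, 93..166) and the dark handle at (267,130), turned about 15° to 20° relative to the block. I'll measure its yaw and centre.

Run:
```python
from h import *
import pickle
np.set_printoptions(precision=4,suppress=True)
p=pickle.load(open('w2.pkl','rb'));im=cv2.imread('pics/w2.png')
h=cv2.cvtColor(im,cv2.COLOR_BGR2HSV)
sub=np.zeros(h.shape[:2],np.uint8);sub[85:175,225:315]=255
def rect(m,z,nm):
    cs,_=cv2.findContours(m,cv2.RETR_EXTERNAL,cv2.CHAIN_APPROX_NONE);c=max(cs,key=cv2.contourArea)
    P=np.array([onz('wrist',*q,z,p)[:2] for q in c[:,0]],np.float32);print(nm,cv2.minAreaRect(P),len(c));return c
o=cv2.inRange(h,(5,100,60),(25,255,255))&sub;o=cv2.morphologyEx(o,cv2.MORPH_CLOSE,np.ones((25,25)))
rect(o,.09,'block')
d=cv2.inRange(h,(0,0,0),(180,255,70))&sub;d=cv2.morphologyEx(d,cv2.MORPH_CLOSE,np.ones((15,15)))
rect(d,.154,'handle')
w=cv2.inRange(h,(0,0,110),(180,70,255))&sub;w[:,:255]=0;w[:,280:]=0;w[:118]=0;w[142:]=0
M=cv2.moments(w,True);print('cap',M['m10']/M['m00'],M['m01']/M['m00'],onz('wrist',M['m10']/M['m00'],M['m01']/M['m00'],.154,p))
cv2.imwrite('pics/w2z.png',cv2.resize(im[85:175,225:315],None,fx=6,fy=6,interpolation=cv2.INTER_CUBIC))
```

```text
block ((0.5019749999046326, -0.16211648285388947), (0.0714225322008133, 0.07633804529905319), 80.54441833496094) 292
handle ((0.4990682601928711, -0.16153433918952942), (0.017780624330043793, 0.017746660858392715), 5.790258407592773) 84
cap 266.3765060240964 129.65963855421685 [ 0.4994 -0.161   0.154 ]
```

View pics/w2z.png

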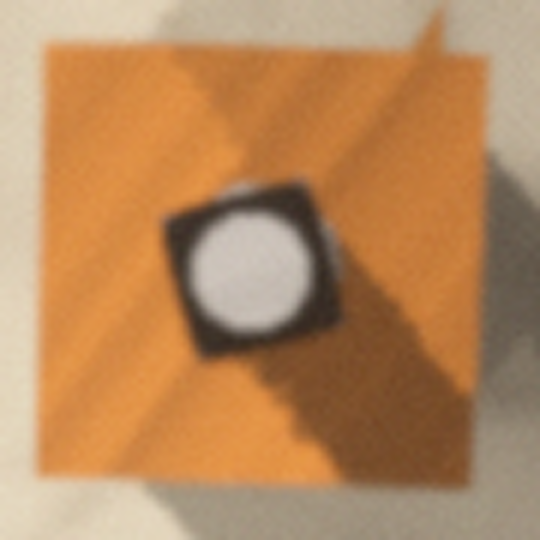

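```bash
python3 -c "
from h import *
to([.4992,-.1613,.36],5.8)"
```

```text
t 2.55 pos [ 0.4333 -0.156   0.4206] rot [-179.99   -0.     -8.13] F [0.96 0.89 0.24] M [0.04 0.03 0.02] w 0.0878 move [ 0.066  -0.004   0.0606] [-1.000e-02 -0.000e+00 -1.393e+01]
```

```bash
python3 -m pendant '[[[0.066,-0.004,0.02,0,0,-14,1],[0.066,-0.004,0.04,0,0,-14,1],[0.066,-0.004,0.06,0,0,-14,1],[0.066,-0.004,0.06,0,0,-14,1]]]'
python3 - <<'E'
from h import *
to([.4992,-.1613,.285],5.8)
E
```

```text
time_s: 2.95
tcp_pos: [0.4988, -0.1606, 0.3577]
eef_rot: [-179.9, 0.3, 5.9]
contact_force: [-0.9, -0.2, -0.1]
gripper_width: 0.0876
gripper_force: 0.0
t 2.95 pos [ 0.4988 -0.1606  0.3577] rot [-179.93    0.32    5.92] F [-0.91 -0.25 -0.05] M [-0.03  0.05  0.04] w 0.0876 move [0.0007 0.0008 0.0727] [-0.07  0.32  0.12]
```

```bash
python3 -m pendant '[[[0.0005,0.001,0.03,0,0,0,1],[0.0005,0.001,0.055,0,0,0,1],[0.0005,0.001,0.075,0,0,0,1],[0.0005,0.001,0.075,0,0,0,1],[0.0005,0.001,0.075,0,0,0,-0.3]]]' 40
python3 -m pendant '[[[0,0,0,0,0,0,-0.45],[0,0,0,0,0,0,-0.6],[0,0,0,0,0,0,-1],[0,0,0,0,0,0,-1],[0,0,0,0,0,0,-1]]]' 40
python3 - <<'E'
from h import *
to([.4992,-.1613,.285],5.8)
E
```

```text
time_s: 3.45
tcp_pos: [0.5001, -0.1627, 0.2871]
eef_rot: [180.0, -0.1, 5.9]
contact_force: [0.8, -0.3, 0.7]
gripper_width: 0.0839
gripper_force: 0.0
time_s: 3.95
tcp_pos: [0.4995, -0.1636, 0.2859]
eef_rot: [180.0, -0.0, 5.8]
contact_force: [-0.8, -0.0, -0.0]
gripper_width: 0.0453
gripper_force: 0.0
t 3.95 pos [ 0.4995 -0.1636  0.2859] rot [ 1.80e+02 -2.00e-02  5.79e+00] F [-0.82 -0.03 -0.05] M [-0.05  0.   -0.04] w 0.0453 move [-0.0001 -0.0023  0.0009] [ 0.   -0.02 -0.01]
```

```bash
python3 -m pendant '[[[0,-0.0023,0.0005,0,0,0,-0.2],[0,-0.0023,0.0005,0,0,0,-0.5],[0,-0.0023,0.0005,0,0,0,-1],[0,-0.0023,0.0005,0,0,0,-1],[0,-0.0023,0.0005,0,0,0,-1]]]' 40
python3 -m pendant '[[[0,0,0,0,0,0,-1],[0,0,0,0,0,0,-1],[0,0,0,0,0,0,-1]]]'
python3 - <<'E'
from h import *
to([.4992,-.1613,.285],5.8)
E
```

```text
time_s: 4.45
tcp_pos: [0.4993, -0.1613, 0.2851]
eef_rot: [-180.0, 0.0, 5.8]
contact_force: [0.7, 0.3, -0.4]
gripper_width: 0.02
gripper_force: 39.9
time_s: 4.75
tcp_pos: [0.4993, -0.1612, 0.2851]
eef_rot: [-180.0, 0.0, 5.8]
contact_force: [-0.3, 0.3, -1.6]
gripper_width: 0.0196
gripper_force: 39.9
t 4.75 pos [ 0.4993 -0.1612  0.2851] rot [-180.      0.      5.79] F [-0.27  0.35 -1.56] M [ 0.1  -0.1  -0.03] w 0.0196 move [-0.0001  0.0001  0.0001] [-0.    0.   -0.01]
```

```bash
python3 -m pendant '[[[0,0,-0.02,0,0,0,-1],[0,0,-0.05,0,0,0,-1],[0,0,-0.09,0,0,0,-1],[0,0,-0.13,0,0,0,-1],[0,0,-0.165,0,0,0,-1]]]'
python3 -m pendant '[[[0,0,0,0,0,0,-1],[0,0,0,0,0,0,-1]]]'
python3 - <<'E'
from h import *
p=r.camera_params('wrist')
cv2.imwrite('pics/w3.png',r.capture('wrist')[:,:,::-1]);cv2.imwrite('pics/s3.png',r.capture('scene')[:,:,::-1])
to([.521,.152,.45],-5)
E
```

```text
time_s: 5.25
tcp_pos: [0.499, -0.1613, 0.4522]
eef_rot: [180.0, -0.0, 5.8]
contact_force: [1.1, 0.1, -1.6]
gripper_width: 0.0195
gripper_force: 39.9
time_s: 5.45
tcp_pos: [0.4991, -0.1612, 0.4505]
eef_rot: [-180.0, -0.1, 5.8]
contact_force: [0.2, -0.1, -2.3]
gripper_width: 0.0201
gripper_force: 39.9
t 5.55 pos [ 0.4989 -0.1611  0.4488] rot [-1.7996e+02  1.2000e-01  5.7900e+00] F [ 0.03  0.4  -1.33] M [-0.09 -0.01  0.  ] w 0.0197 move [ 0.0536 -0.3093 -0.0011] [-0.03  0.12 10.79]
```

```bash
python3 -m pendant '[[[0.005,-0.04,0,0,0,3,-1],[0.014,-0.085,0,0,0,6,-1],[0.022,-0.13,0,0,0,9,-1],[0.03,-0.175,0,0,0,11,-1],[0.037,-0.215,0,0,0,11,-1]]]'
python3 -c "
from h import *
to([.521,.152,.45],-5)"
```

```text
time_s: 6.05
tcp_pos: [0.514, 0.0583, 0.4486]
eef_rot: [179.9, 0.1, -5.3]
contact_force: [1.4, -1.1, -0.4]
gripper_width: 0.0196
gripper_force: 39.9
t 6.05 pos [0.514  0.0583 0.4486] rot [ 1.7993e+02  1.3000e-01 -5.2600e+00] F [ 1.38 -1.06 -0.41] M [-0.01 -0.18  0.01] w 0.0196 move [-0.0016 -0.0939 -0.0015] [ 0.07  0.13 -0.26]
```

View pics/s3.png

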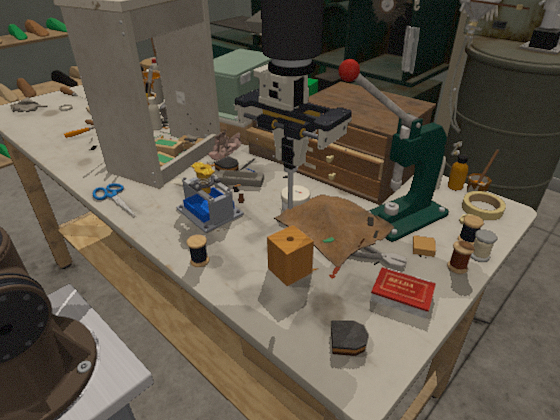

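The drift hangs straight in the gripper, with its tip near scene pixel (291,213). The empty block hole is at (289,236). Now I'll move over the sleeve.

```bash
python3 -m pendant '[[[0,-0.03,0,0,0,0,-1],[-0.001,-0.065,0,0,0,0,-1],[-0.0015,-0.094,0,0,0,0,-1],[-0.0015,-0.094,0,0,0,0,-1],[-0.0015,-0.094,0,0,0,0,-1]]]'
python3 -m pendant '[[[0,0,0,0,0,0,-1],[0,0,0,0,0,0,-1]]]'
python3 - <<'E'
from h import *
np.set_printoptions(precision=4,suppress=True)
to([.521,.152,.43],-5)
im=r.capture('scene')[:,:,::-1];cv2.imwrite('pics/s4.png',im);im=im.copy()
p=r.camera_params('scene')
def pr(X): c=np.array(p['R'])@X+p['t'];return p['fx']*c[0]/c[2]+p['cx'],p['fy']*c[1]/c[2]+p['cy']
s=r.get_state();t=s['tcp_pos'];print('tip proj',pr(t-[0,0,.281]),'bore proj',pr(np.array([.521,.152,.13])))
s3=cv2.imread('pics/s3.png')
print('hole pix->',onz('scene',289.5,236,.09), 'tip3 proj',pr(np.array([.499,-.1611,.4495-.281])))
z=lambda i,x,y:cv2.resize(i[y:y+75,x:x+100],None,fx=4,fy=4,interpolation=cv2.INTER_CUBIC)
w3=cv2.imread('pics/w3.png');w4=r.capture('wrist')[:,:,::-1];cv2.imwrite('pics/w4.png',w4)
cv2.imwrite('pics/m4.png',np.vstack([np.hstack([z(im,155,120),z(s3,240,180)]),np.hstack([cv2.resize(w4,(400,300)),cv2.resize(w3,(400,300))])]))
E
```

```text
time_s: 6.55
tcp_pos: [0.5212, 0.1508, 0.4484]
eef_rot: [179.9, 0.1, -5.1]
contact_force: [-0.5, -0.6, -1.3]
gripper_width: 0.0201
gripper_force: 39.9
time_s: 6.75
tcp_pos: [0.5213, 0.1494, 0.4498]
eef_rot: [180.0, 0.0, -5.3]
contact_force: [-0.1, 0.1, -0.6]
gripper_width: 0.0199
gripper_force: 39.9
t 6.75 pos [0.5213 0.1494 0.4498] rot [179.97   0.03  -5.26] F [-0.14  0.08 -0.58] M [-0.05 -0.01 -0.01] w 0.0199 move [-0.0006 -0.0026  0.0198] [ 0.03  0.03 -0.26]
tip proj (np.float64(201.13923242216873), np.float64(153.19144579379756)) bore proj (np.float64(202.1817074294462), np.float64(166.9972274582631))
hole pix-> [ 0.5041 -0.157   0.09  ] tip3 proj (np.float64(289.6237391487284), np.float64(206.96698765176149))
```

View pics/m4.png

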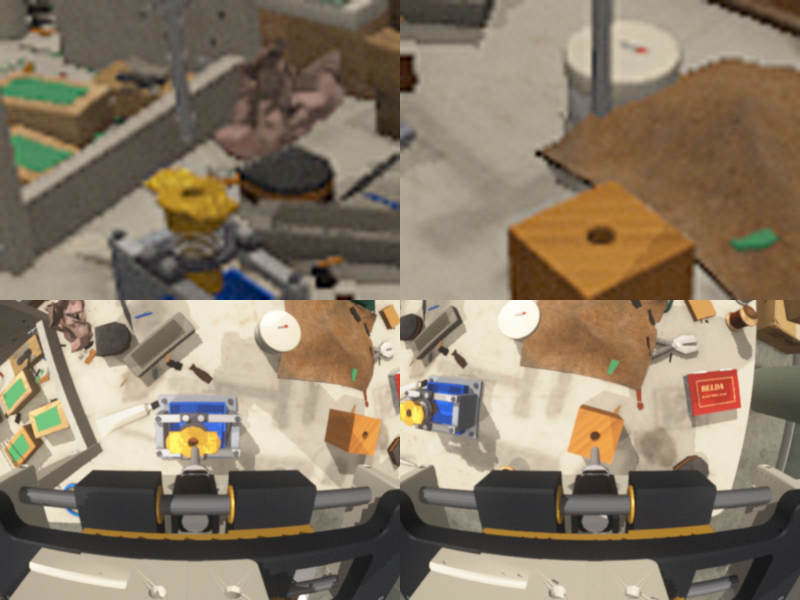

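Tip and bore line up in the scene crop: tip at (201.7,154.7), bore at (203,168). The wrist view also shows the rod's tip just at the bore. I'll lower to near the rim, then feel.

```bash
python3 -m pendant '[[[-0.0005,-0.0022,0.01,0,0,0,-1],[-0.0005,-0.0022,0.02,0,0,0,-1],[-0.0005,-0.0022,0.028,0,0,0,-1],[-0.0005,-0.0022,0.028,0,0,0,-1],[-0.0005,-0.0022,0.028,0,0,0,-1]]]'
python3 -m pendant '[[[0,0,0,0,0,0,-1],[0,0,0,0,0,0,-1]]]'
python3 - <<'E'
from h import *
to([.521,.152,.41],-5)
im=r.capture('wrist')[:,:,::-1];cv2.imwrite('pics/w5.png',im)
im2=r.capture('scene')[:,:,::-1]
a=cv2.resize(im[150:225,220:320],None,fx=4,fy=4,interpolation=cv2.INTER_CUBIC);b=cv2.resize(im2[130:205,155:255],None,fx=4,fy=4,interpolation=cv2.INTER_CUBIC)
cv2.imwrite('pics/m5.png',np.hstack([a,b]))
E
```

```text
time_s: 7.35
tcp_pos: [0.5212, 0.1524, 0.4219]
eef_rot: [180.0, 0.0, -5.2]
contact_force: [0.3, 0.5, -1.3]
gripper_width: 0.0196
gripper_force: 39.9
time_s: 7.55
tcp_pos: [0.5212, 0.1524, 0.4226]
eef_rot: [-180.0, -0.0, -5.2]
contact_force: [0.7, -0.6, -1.1]
gripper_width: 0.02
gripper_force: 39.9
t 7.55 pos [0.5212 0.1524 0.4226] rot [-1.7998e+02 -4.0000e-02 -5.2000e+00] F [ 0.69 -0.56 -1.06] M [-0.01 -0.04 -0.01] w 0.02 move [-0.0002  0.0005  0.0126] [-0.02 -0.04 -0.2 ]
```

View pics/m5.png

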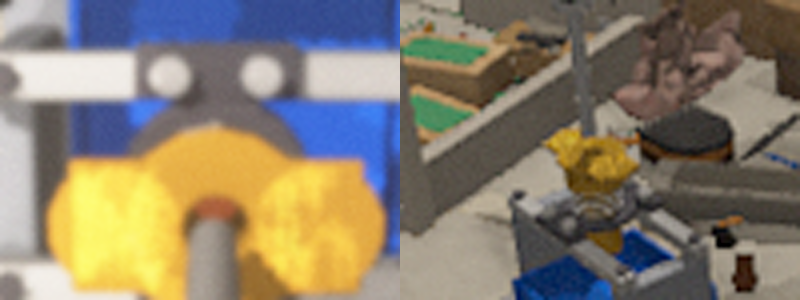

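The rod is centred sideways on the bore in the wrist crop (212 against 214). I'll lower it gently.

```bash
python3 -m pendant '[[[0,0,0.005,0,0,0,-1],[0,0,0.009,0,0,0,-1],[0,0,0.011,0,0,0,-1],[0,0,0.013,0,0,0,-1],[0,0,0.013,0,0,0,-1]]]'
python3 -m pendant '[[[0,0,0.001,0,0,0,-1],[0,0,0.002,0,0,0,-1],[0,0,0.002,0,0,0,-1]]]'
```

```text
time_s: 8.15
tcp_pos: [0.5211, 0.1523, 0.4088]
eef_rot: [180.0, 0.0, -5.2]
contact_force: [0.2, 0.7, -2.6]
gripper_width: 0.0202
gripper_force: 39.9
time_s: 8.45
tcp_pos: [0.5211, 0.1524, 0.4071]
eef_rot: [180.0, 0.0, -5.2]
contact_force: [-0.3, 0.5, -1.6]
gripper_width: 0.0197
gripper_force: 39.9
```

No contact with the rim, so the tip is entering the bore. I'll continue.

```bash
python3 -m pendant '[[[0,0,0.002,0,0,0,-1],[0,0,0.004,0,0,0,-1],[0,0,0.006,0,0,0,-1],[0,0,0.008,0,0,0,-1],[0,0,0.01,0,0,0,-1]]]'
python3 -m pendant '[[[0,0,0.002,0,0,0,-1],[0,0,0.004,0,0,0,-1],[0,0,0.004,0,0,0,-1],[0,0,0.004,0,0,0,-1]]]'
```

```text
time_s: 8.95
tcp_pos: [0.5211, 0.1524, 0.397]
eef_rot: [180.0, 0.0, -5.2]
contact_force: [0.4, 0.6, -2.0]
gripper_width: 0.0201
gripper_force: 39.9
time_s: 9.35
tcp_pos: [0.5211, 0.1524, 0.3931]
eef_rot: [180.0, 0.0, -5.2]
contact_force: [-0.2, -0.4, -2.4]
gripper_width: 0.0198
gripper_force: 39.9
```

```bash
for i in 1 ; do python3 -m pendant '[[[0,0,0.0015,0,0,0,-1],[0,0,0.003,0,0,0,-1],[0,0,0.0045,0,0,0,-1],[0,0,0.006,0,0,0,-1],[0,0,0.007,0,0,0,-1]]]'; done
```

```text
time_s: 9.85
tcp_pos: [0.5211, 0.1523, 0.386]
eef_rot: [180.0, 0.0, -5.2]
contact_force: [0.5, -0.1, -0.7]
gripper_width: 0.0197
gripper_force: 39.9
```

```bash
python3 -m pendant '[[[0,0,0.001,0,0,0,-1],[0,0,0.002,0,0,0,-1],[0,0,0.003,0,0,0,-1],[0,0,0.004,0,0,0,-1],[0,0,0.005,0,0,0,-1]]]'
```

```text
time_s: 10.35
tcp_pos: [0.5211, 0.1524, 0.3811]
eef_rot: [-180.0, -0.0, -5.2]
contact_force: [-0.4, 0.4, 0.1]
gripper_width: 0.0197
gripper_force: 39.9
```

```bash
python3 -m pendant '[[[0,0,0.001,0,0,0,-1],[0,0,0.002,0,0,0,-1],[0,0,0.003,0,0,0,-1],[0,0,0.003,0,0,0,-1]]]'
```

```text
time_s: 10.75
tcp_pos: [0.5213, 0.1524, 0.3789]
eef_rot: [-180.0, -0.1, -5.2]
contact_force: [-1.7, -0.5, 6.1]
gripper_width: 0.0201
gripper_force: 39.9
```

Contact with the plug at a reading of 6 N. I'll push in small steps.

```bash
python3 -m pendant '[[[0,0,0.001,0,0,0,-1],[0,0,0.002,0,0,0,-1],[0,0,0.003,0,0,0,-1]]]'
```

```text
time_s: 11.05
tcp_pos: [0.5213, 0.1525, 0.376]
eef_rot: [-180.0, -0.1, -5.2]
contact_force: [-1.9, -0.5, 7.0]
gripper_width: 0.0198
gripper_force: 39.9
```

```bash
python3 -m pendant '[[[0,0,0.001,0,0,0,-1],[0,0,0.002,0,0,0,-1],[0,0,0.003,0,0,0,-1]]]'
```

```text
time_s: 11.35
tcp_pos: [0.5213, 0.1525, 0.373]
eef_rot: [-180.0, -0.1, -5.2]
contact_force: [-1.5, 1.1, 5.8]
gripper_width: 0.0199
gripper_force: 39.9
```

```bash
python3 -m pendant '[[[0,0,0.002,0,0,0,-1],[0,0,0.004,0,0,0,-1],[0,0,0.006,0,0,0,-1],[0,0,0.008,0,0,0,-1],[0,0,0.01,0,0,0,-1]]]'
```

```text
time_s: 11.85
tcp_pos: [0.5213, 0.1526, 0.3629]
eef_rot: [-179.9, -0.1, -5.2]
contact_force: [-2.0, -0.1, 5.3]
gripper_width: 0.0199
gripper_force: 39.9
```

```bash
python3 -m pendant '[[[0,0,0.002,0,0,0,-1],[0,0,0.004,0,0,0,-1],[0,0,0.006,0,0,0,-1],[0,0,0.008,0,0,0,-1],[0,0,0.01,0,0,0,-1]]]'
```

```text
time_s: 12.35
tcp_pos: [0.5211, 0.1526, 0.3525]
eef_rot: [-180.0, -0.0, -5.2]
contact_force: [-0.4, 0.8, 1.7]
gripper_width: 0.0199
gripper_force: 39.9
```

```bash
python3 -m pendant '[[[0,0,0.002,0,0,0,-1],[0,0,0.004,0,0,0,-1],[0,0,0.006,0,0,0,-1],[0,0,0.008,0,0,0,-1],[0,0,0.01,0,0,0,-1]]]'; python3 -m pendant '[[[0,0,0,0,0,0,-1],[0,0,0,0,0,0,-1],[0,0,0,0,0,0,-1]]]'
```

```text
time_s: 12.85
tcp_pos: [0.5211, 0.1523, 0.3418]
eef_rot: [180.0, 0.0, -5.2]
contact_force: [-1.2, -0.8, -1.9]
gripper_width: 0.0199
gripper_force: 39.9
time_s: 13.15
tcp_pos: [0.5212, 0.1524, 0.3423]
eef_rot: [-180.0, -0.0, -5.2]
contact_force: [-0.5, 0.6, -0.8]
gripper_width: 0.02
gripper_force: 39.9
```

Run:
```python
from h import *
to([.521,.152,.336],-5)
a=r.capture('wrist')[:,:,::-1];b=r.capture('scene')[:,:,::-1];c=r.capture('top')[:,:,::-1]
z=lambda i,x,y:cv2.resize(i[y:y+75,x:x+65],(260,300),interpolation=cv2.INTER_CUBIC)
cv2.imwrite('pics/m6.png',np.hstack([z(a,230,140),z(b,175,160),z(c,160,195)]));cv2.imwrite('pics/s6.png',b)
```

```text
t 13.15 pos [0.5212 0.1524 0.3423] rot [-1.7999e+02 -1.0000e-02 -5.2000e+00] F [-0.55  0.62 -0.78] M [-0.01 -0.01 -0.01] w 0.02 move [-0.0001  0.0004  0.0063] [-0.01 -0.01 -0.2 ]
```

View pics/m6.png

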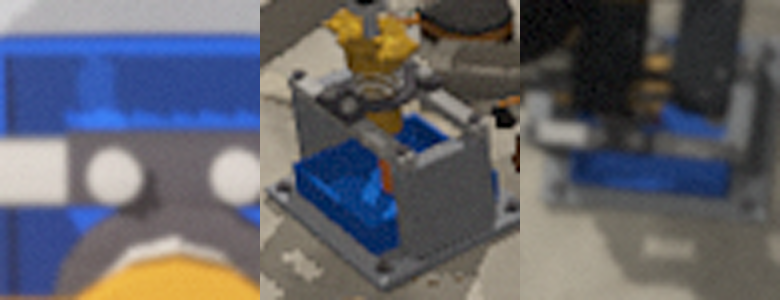

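The scene crop shows a copper piece at about pixel (207, 200–209), below the sleeve's end and apparently on the pan floor. I'll check its height.

Run:
```python
from h import *
p=r.camera_params('scene')
def pr(X): c=np.array(p['R'])@X+p['t'];return np.round([p['fx']*c[0]/c[2]+p['cx'],p['fy']*c[1]/c[2]+p['cy']],1)
for z in (.013,.035,.06,.082): print(z,pr(np.array([.521,.152,z])))
im=cv2.imread('pics/s6.png');h=cv2.cvtColor(im,cv2.COLOR_BGR2HSV)
m=cv2.inRange(h,(0,120,60),(14,255,255));m[:185]=0;m[220:]=0;m[:,195:225]&=255;m[:,:195]=0;m[:,225:]=0
ys,xs=np.where(m>0);print(len(xs),xs.min(),xs.max(),ys.min(),ys.max())
```

```text
0.013 [207.3 205.8]
0.035 [206.3 198.9]
0.06 [205.3 190.8]
0.082 [204.3 183.5]
15 205 207 200 207
```

The plug is standing in the pan: it spans rows 200–207, and the expected span was 199–206. I'll pull the drift straight out.

```bash
python3 -m pendant '[[[0,0,-0.015,0,0,0,-1],[0,0,-0.035,0,0,0,-1],[0,0,-0.06,0,0,0,-1],[0,0,-0.085,0,0,0,-1],[0,0,-0.11,0,0,0,-1]]]'; python3 -m pendant '[[[0,0,0,0,0,0,-1],[0,0,0,0,0,0,-1]]]'
python3 - <<'E'
from h import *
to([.4993,-.1612,.452],5.8)
cs=r.capture('scene')[:,:,::-1];cv2.imwrite('pics/s7.png',cs)
c=r.capture('top')[:,:,::-1];cv2.imwrite('pics/t7.png',c)
# block hole in top + scene
h=cv2.cvtColor(c,cv2.COLOR_BGR2HSV)
for n,im,(x0,x1,y0,y1) in (('top',c,(306,334,214,240)),('scene',cs,(280,300,230,242))):
    g=cv2.cvtColor(im,cv2.COLOR_BGR2GRAY)[y0:y1,x0:x1];m=(g<g.min()+25).astype(np.uint8)
    k,l,s,cc=cv2.connectedComponentsWithStats(m);i=1+np.argmax(s[1:,4]);u,v=cc[i]+[x0,y0];print(n,u,v,s[i],onz(n,u,v,.089))
E
```

```text
time_s: 13.8
tcp_pos: [0.521, 0.1523, 0.4533]
eef_rot: [-180.0, -0.0, -5.2]
contact_force: [-0.2, 0.9, -1.2]
gripper_width: 0.0198
gripper_force: 39.9
time_s: 14.0
tcp_pos: [0.5209, 0.1523, 0.4524]
eef_rot: [-179.9, -0.0, -5.2]
contact_force: [-0.2, 0.7, -2.3]
gripper_width: 0.0198
gripper_force: 39.9
t 14.0 pos [0.5209 0.1523 0.4524] rot [-1.7994e+02 -3.0000e-02 -5.2100e+00] F [-0.18  0.71 -2.3 ] M [-0.05  0.06 -0.01] w 0.0198 move [6.900e-03 3.142e-01 1.000e-04] [ -0.05  -0.04 -11.01]
top 318.46666666666664 227.13333333333333 [11 11  4  5 15] [ 0.49996415 -0.16095339  0.089     ]
scene 289.5 238.66666666666666 [ 7  7  6  4 18] [ 0.49845425 -0.16209969  0.089     ]
```

```bash
python3 -m pendant '[[[0.001,0.04,0,0,0,-3,-1],[0.002,0.085,0,0,0,-6,-1],[0.003,0.13,0,0,0,-9,-1],[0.005,0.175,0,0,0,-11,-1],[0.006,0.22,0,0,0,-11,-1]]]'
python3 -c "
from h import *
to([.4993,-.1612,.45],5.8)"
```

```text
time_s: 14.6
tcp_pos: [0.5066, -0.0689, 0.4511]
eef_rot: [180.0, 0.1, 5.9]
contact_force: [1.4, -0.2, -1.9]
gripper_width: 0.02
gripper_force: 39.9
t 14.6 pos [ 0.5066 -0.0689  0.4511] rot [1.7999e+02 9.0000e-02 5.9000e+00] F [ 1.39 -0.17 -1.87] M [ 0.04 -0.17 -0.03] w 0.02 move [-0.0167  0.0911  0.0012] [0.01 0.09 0.1 ]
```

```bash
python3 -m pendant '[[[-0.008,0.04,0,0,0,0,-1],[-0.0145,0.075,0,0,0,0,-1],[-0.0167,0.0911,0,0,0,0,-1],[-0.0167,0.0911,0,0,0,0,-1],[-0.0167,0.0911,0,0,0,0,-1]]]'; python3 -m pendant '[[[0,0,0,0,0,0,-1],[0,0,0,0,0,0,-1]]]'
python3 -c "
from h import *
to([.4993,-.1612,.38],5.8)"
```

```text
time_s: 15.1
tcp_pos: [0.4996, -0.1597, 0.4512]
eef_rot: [-180.0, 0.1, 5.7]
contact_force: [0.2, 0.0, -1.1]
gripper_width: 0.0197
gripper_force: 39.9
time_s: 15.3
tcp_pos: [0.4999, -0.1587, 0.452]
eef_rot: [-180.0, 0.0, 5.9]
contact_force: [0.5, -0.3, -1.3]
gripper_width: 0.0199
gripper_force: 39.9
t 15.3 pos [ 0.4999 -0.1587  0.452 ] rot [-1.7999e+02  2.0000e-02  5.8700e+00] F [ 0.54 -0.28 -1.3 ] M [-0.01 -0.01 -0.03] w 0.0199 move [-0.0008  0.0024  0.072 ] [-0.01  0.02  0.07]
```

Correct sideways and go down to tip ≈ 0.10 (just above the mouth), then enter.

```bash
python3 -m pendant '[[[-0.0008,0.0024,0.01,0,0,0,-1],[-0.0008,0.0024,0.03,0,0,0,-1],[-0.0008,0.0024,0.05,0,0,0,-1],[-0.0008,0.0024,0.068,0,0,0,-1],[-0.0008,0.0024,0.068,0,0,0,-1]]]'; python3 -m pendant '[[[0,0,0,0,0,0,-1],[0,0,0,0,0,0,-1]]]'
python3 -c "
from h import *
to([.4993,-.1612,.36],5.8)"
```

```text
time_s: 15.8
tcp_pos: [0.4982, -0.1616, 0.3812]
eef_rot: [-179.9, 0.3, 5.8]
contact_force: [-0.4, -0.2, -1.6]
gripper_width: 0.0199
gripper_force: 39.9
time_s: 16.0
tcp_pos: [0.4996, -0.162, 0.3851]
eef_rot: [180.0, -0.1, 5.8]
contact_force: [-0.5, -0.1, -1.0]
gripper_width: 0.0196
gripper_force: 39.9
t 16.0 pos [ 0.4996 -0.162   0.3851] rot [ 1.7997e+02 -8.0000e-02  5.8300e+00] F [-0.48 -0.09 -0.99] M [-0.03 -0.04 -0.  ] w 0.0196 move [-0.0003 -0.0008  0.0251] [ 0.03 -0.08  0.03]
```

```bash
python3 -m pendant '[[[0,-0.0006,0.005,0,0,0,-1],[0,-0.0006,0.009,0,0,0,-1],[0,-0.0006,0.013,0,0,0,-1],[0,-0.0006,0.016,0,0,0,-1],[0,-0.0006,0.019,0,0,0,-1]]]'; python3 -m pendant '[[[0,0,0.001,0,0,0,-1],[0,0,0.002,0,0,0,-1]]]'
```

```text
time_s: 16.5
tcp_pos: [0.4991, -0.1615, 0.3649]
eef_rot: [180.0, 0.0, 5.8]
contact_force: [0.4, -0.1, -0.5]
gripper_width: 0.0197
gripper_force: 39.9
time_s: 16.7
tcp_pos: [0.4991, -0.1615, 0.3631]
eef_rot: [180.0, 0.0, 5.8]
contact_force: [-0.4, 0.4, -1.5]
gripper_width: 0.0198
gripper_force: 39.9
```

```bash
python3 -m pendant '[[[0,0,0.01,0,0,0,-1],[0,0,0.025,0,0,0,-1],[0,0,0.04,0,0,0,-1],[0,0,0.055,0,0,0,-1],[0,0,0.068,0,0,0,-1]]]'; python3 -m pendant '[[[0,0,0.001,0,0,0,-1],[0,0,0.003,0,0,0,-1],[0,0,0.005,0,0,0,-1],[0,0,0.005,0,0,0,-1]]]'
```

```text
time_s: 17.2
tcp_pos: [0.4988, -0.1615, 0.2938]
eef_rot: [-180.0, 0.0, 5.8]
contact_force: [0.6, -0.0, -1.0]
gripper_width: 0.0196
gripper_force: 39.9
time_s: 17.6
tcp_pos: [0.4992, -0.1615, 0.2904]
eef_rot: [180.0, -0.0, 5.8]
contact_force: [-0.6, -0.4, -0.9]
gripper_width: 0.0199
gripper_force: 39.9
```

```bash
python3 -m pendant '[[[0,0,0.001,0,0,0,-1],[0,0,0.002,0,0,0,-1],[0,0,0.003,0,0,0,-1],[0,0,0.004,0,0,0,-1],[0,0,0.004,0,0,0,-1]]]'; python3 -m pendant '[[[0,0,0.0005,0,0,0,-1],[0,0,0.001,0,0,0,-1],[0,0,0.001,0,0,0,-1]]]'
```

```text
time_s: 18.1
tcp_pos: [0.4991, -0.1615, 0.2861]
eef_rot: [-180.0, 0.0, 5.8]
contact_force: [0.2, -0.8, -1.2]
gripper_width: 0.0197
gripper_force: 39.9
time_s: 18.4
tcp_pos: [0.4991, -0.1615, 0.2852]
eef_rot: [180.0, -0.0, 5.8]
contact_force: [-0.1, -0.2, -2.0]
gripper_width: 0.0198
gripper_force: 39.9
```

```bash
python3 -m pendant '[[[0,0,0.0005,0,0,0,-1],[0,0,0.001,0,0,0,-1],[0,0,0.001,0,0,0,-1],[0,0,0.001,0,0,0,-1]]]'
```

```text
time_s: 18.8
tcp_pos: [0.4991, -0.1614, 0.2851]
eef_rot: [180.0, -0.0, 5.8]
contact_force: [-3.2, 2.1, 8.4]
gripper_width: 0.0198
gripper_force: 39.9
```

Collar on the wood (8 N reading). Now I'll release it: open slowly, then go straight up.

```bash
python3 -m pendant '[[[0,0,-0.001,0,0,0,-1],[0,0,-0.001,0,0,0,-0.5],[0,0,-0.001,0,0,0,-0.2],[0,0,-0.001,0,0,0,0.2],[0,0,-0.001,0,0,0,0.6]]]'; python3 -m pendant '[[[0,0,0,0,0,0,1],[0,0,0,0,0,0,1],[0,0,0,0,0,0,1],[0,0,0,0,0,0,1]]]'; python3 -m pendant '[[[0,0,0,0,0,0,1],[0,0,0,0,0,0,1],[0,0,0,0,0,0,1],[0,0,-0.01,0,0,0,1],[0,0,-0.03,0,0,0,1]]]'
```

```text
time_s: 19.3
tcp_pos: [0.4992, -0.1614, 0.2851]
eef_rot: [180.0, 0.0, 5.8]
contact_force: [-0.9, -0.4, -1.1]
gripper_width: 0.0399
gripper_force: 0.0
time_s: 19.7
tcp_pos: [0.4991, -0.1615, 0.2851]
eef_rot: [180.0, 0.0, 5.8]
contact_force: [0.2, -0.2, -0.2]
gripper_width: 0.073
gripper_force: 0.0
time_s: 20.2
tcp_pos: [0.4987, -0.1614, 0.3147]
eef_rot: [-180.0, 0.2, 5.8]
contact_force: [0.1, 0.3, -0.0]
gripper_width: 0.0876
gripper_force: 0.0
```

```bash
python3 -m pendant '[[[0,0,-0.03,0,0,0,1],[0,0,-0.07,0,0,0,1],[0,0,-0.11,0,0,0,1],[0,0,-0.14,0,0,0,1],[0,0,-0.14,0,0,0,1]]]'
python3 -m pendant '[[[-0.08,0,0,0,0,0,1],[-0.08,0,0,0,0,0,1],[-0.08,0,0,0,0,0,1],[-0.08,0,0,0,0,0,1]]]'
python3 - <<'E'
from h import *
p=r.camera_params('wrist');w=r.capture('wrist')[:,:,::-1];s=r.capture('scene')[:,:,::-1]
h=cv2.cvtColor(s,cv2.COLOR_BGR2HSV)
m=cv2.inRange(h,(0,0,0),(180,255,60));m[:205]=0;m[260:]=0;m[:,:270]=0;m[:,310:]=0
k,l,st,cc=cv2.connectedComponentsWithStats(m);i=1+np.argmax(st[1:,4]);print('handle',st[i],cc[i])
a=cv2.imread('pics/scene0.png');h=cv2.cvtColor(a,cv2.COLOR_BGR2HSV)
m=cv2.inRange(h,(0,0,0),(180,255,60));m[:205]=0;m[260:]=0;m[:,:270]=0;m[:,310:]=0
k,l,st,cc=cv2.connectedComponentsWithStats(m);i=1+np.argmax(st[1:,4]);print('handle before',st[i],cc[i])
to([.4992,-.16,.42],5.8)
z=lambda i:cv2.resize(i[150:285,170:350],None,fx=2.2,fy=2.2,interpolation=cv2.INTER_CUBIC)
cv2.imwrite('pics/m8.png',np.hstack([z(a),z(s)]))
for n,(x,y) in dict(spool=(198,250),wax=(295,203),heel=(349,338)).items():
    d=cv2.absdiff(a,s)[y-12:y+12,x-15:x+15];print(n,'diff',d.mean().round(1))
E
```

```text
time_s: 20.7
tcp_pos: [0.4997, -0.1618, 0.4609]
eef_rot: [179.9, -0.5, 5.8]
contact_force: [-0.2, -0.0, 0.6]
gripper_width: 0.0879
gripper_force: 0.0
time_s: 21.1
tcp_pos: [0.4189, -0.1696, 0.4559]
eef_rot: [180.0, -0.1, 5.8]
contact_force: [0.9, -0.0, 0.5]
gripper_width: 0.0876
gripper_force: 0.0
handle [284 214  12  26 260] [289.75       226.08846154]
handle before [284 214  12  25 261] [289.7394636  225.96168582]
t 21.2 pos [ 0.4199 -0.1695  0.4554] rot [ 1.8e+02 -3.0e-02  5.8e+00] F [ 0.25 -0.46  0.24] M [ 0.05 -0.03 -0.04] w 0.0875 move [ 0.0798 -0.0014  0.0354] [ 0.   -0.03  0.  ]
spool diff 4.9
wax diff 4.8
heel diff 4.9
```

View pics/m8.png

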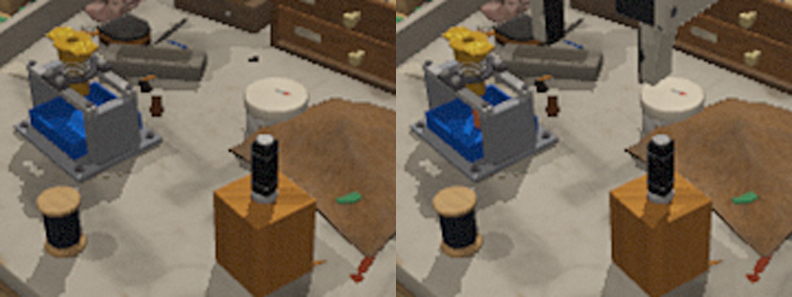

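The drift is back upright in its block, matching the first picture to within a pixel. The plug shows in the pan, and the spool, wax tin and heel have not moved. Handing in.

```bash
python3 -c "
from plant import r
print(r.close_job())"
```

```text
the job is handed in; nothing more can be done
None
```

The plug is in the blue pan, the drift stands upright in its block with its collar on the wood, the spool, wax tin and heel are undisturbed, and the job was handed in at about 21 s; the hand-in returned no verdict.

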